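Square two card packs in the lay gauge

ROBOT

A 6-joint arm with a two-finger parallel gripper is mounted at the origin on a cart in front of the work surface, level with it; the furniture and walls round the work are solid. World frame = base frame: x ahead of the robot, y to its left, z up, the work surface at z = 0. Lengths are in m, angles in rad, forces in N, time in s.
With the tool pointing down it reaches from about 0.425 to 0.95 m from the base axis. Payload 3.5 kg.
Tool frame: the origin (TCP) lies between the finger pads; the fingertips stand 19 mm ahead of it and the grasp point (between the pads) is the TCP (ctrl.nose_length is the distance from the TCP to the fingertips, in m); z points along the fingers, y is the line along which they close (so a half turn about z gives the same grasp; the last joint's range is limited). The gripper opens to 85 mm and grips with 20 to 120 N. Pads are 22 mm wide; open, the fingers measure 114 mm over their backs; the gripper's body (76 mm by 85 mm) begins 54 mm behind the grasp point. The pads swing forward as they close: fully open they stand 13 mm farther back than shut.
Start: joints at [-1.476, 0.286, 1.577, -0, 1.279, -0.15], TCP at [0.164, -0.655, 0.219] pointing down, gripper open.
Joint ranges: [-2.77, 2.77], [-0.9, 2.22], [0.21, 2.48], [-1.53, 4.67], [0.24, 2.81], [-2.84, 2.84]. Speed limits (rad/s): [2.79, 2.79, 3.14, 3.14, 3.14, 3.14].

INTERFACE

Orientations are given as a unit quaternion [x, y, z, w].
In Python, from plant import ctrl gives the robot as it stands.
- The arm moves only by the tool apply_moves, never from a script. Its argument "series" is a list of rows, each a list of 6 numbers: the shift along the world's x, y, z scaled (see below), then the turn, a rotation vector about the world's x, y, z scaled (see below). A call has 1 to 20 rows; each row is the pose to reach, as a shift and turn from the pose commanded when the call began; what a row does not reach only later rows make up. The controller multiplies each number of a shift by 0.8 m and each number of a turn by 45 degrees. A row lasts 1/8 s, in which the tool goes at most 62.5 mm and 10.7 degrees, less where a joint would pass 70% of its speed; a pose out of reach is approached as far as the arm can. A call with a number of a shift or a turn outside -1 to 1 is refused whole. A call with a gripper value outside its range is refused whole. "jaw" is the opening, from 0 (shut) to 1 (fully open), set as the call begins (left out, the last holds). The fingers move at their own pace and stop on an object; "squeeze" is the grip in N (left out, the last holds). Time passes only in rows, so rows that repeat a pose let the fingers close. It gives the time, the measured TCP pose, the force, the opening and the grip force at its end, in the units of the state.
- ctrl.get_state(): the state, without advancing time (a new reading comes with each control period).
- ctrl.read_camera(name): name is "scene" or "top" or "wrist"; returns the picture (420x560x3 uint8, red, green, blue); there is no depth.
- ctrl.get_calibration(name): a dict with "fx", "fy", "cx", "cy" (pixels), "xyz" and "orientation" of the camera in the world; the wrist camera has in their place "hand_eye" (4x4, takes a point from camera to tool coordinates, whose origin is the TCP and whose axes are the flange's). Camera axes: x right, y up, looking along -z (the intrinsics and any distortion apply to the point x, -y, -z); pixel columns grow to the right and rows downward; lengths in m; the calibration is good to about 2 mm. A picture is of the moment at which its call begins: read the wrist's pose just before it. get_calibration takes no time and is no camera call.
- ctrl.sign_off(): hands the job in; it is judged then, once.
Trained networks look in the newest picture that a camera, given by its name, has taken for a name from the list of things; names that differ only in an ending like _2 or _b are one class to them, and where a whole thing is asked for, a point or a joint stands for the part that bears it (a point fixed in the world has none). Each returns a list of dicts, best first, with "p" (0 to 1); they miss things now and then, are a little off and sometimes report something else, mostly with a low value. They report only what shows in the picture. A call takes as long as a camera call. They do not tell look-alikes from the thing itself.
- ctrl.boxes_of(thing, camera): "xy" ([column, row] as shares, 0 to 1, of the picture: columns of its width, rows of its height, amid what is visible of it).
- ctrl.silhouettes(thing, camera): "pixels" (420x560 bool, what is visible of it) and "xy" ([column, row] as shares, 0 to 1, of the picture: columns of its width, rows of its height, amid what is visible of it).
The state is a dict: "time": time; "qpos": joint angles; "dq": joint speeds; "joint_efforts": joint torques, N m; "eef_pos": TCP position; "tcp_rot": TCP orientation; "contact_force": force on the tool from outside, world axes, zero at the start; "wrist_torque": the same for the moment, N m; "opening": opening from 0.0 (shut) to 1.0 (fully open); "finger_force": force on a finger pad.
Only numpy, scipy, OpenCV 4.12 (cv2) and the standard library are available. Lean on these libraries where they do the work, as an engineer would, in place of code of your own. Each camera call takes 0.05 s, during which the arm holds its last target. There are 200 camera calls.

TASK

Square up the two banded card packs side by side in the aluminium gauge: push both with the fingertips until their ends are flush against the back bar, then slide the steel side lay along the bar until it closes the packs up, without gaps, against the fixed side fence. Push gently, keep the packs flat on the table without lifting them, leave the lay there, and do not disturb the other things.

Things in the scene. Friction and masses are not known exactly. Their poses are not given: they have to be found in the camera images.
- gauge: fixed L of aluminium bars, 30 mm tall. Origin: inner corner at table level. Back bar (400 mm long, 20 thick): front face in the plane x = 0, runs along -y from the corner. Fixed side fence (12 mm thick): inner face in the plane y = 0, runs 110 mm along -x, towards the robot. The packs belong at x < 0, y < 0. Blue magnet feet, 50 mm tall, behind the bar near the corner and at its -y end.
- lay (a joint): side lay: steel saddle on the back bar (knob top 59 mm high) with a blade square to the bar, 10 mm thick, 3 to 25 mm above the table, reaching 100 mm out from the bar. Value: slide in m along gauge +y, towards the fence; the blade's inner face is at gauge y = -0.290 + value. Friction about 2 N; stays where left; range 0 to 0.20; about 0.180 with both packs closed up.
- lay_outer (a point): middle of the blade's outer face (away from the packs), 14 mm above the table, 55 mm out from the bar: push here towards the fence. The saddle's front cheek sticks 11 mm out from the bar along the 50 mm beyond the blade
- pack_thick: the thicker banded pack, white cards, brown band: 56 (x) x 86 (y) x 33 mm tall, 0.1 kg. Origin: centre of its underside; y is its long axis. Starts askew in front of the bar between fence and lay, the packs in either order. Squared, a short end (either) is flush against the bar and its long sides are square to the bar
- pack_thin: the thinner banded pack, cream cards, brown band: 56 (x) x 86 (y) x 23 mm tall; frame, start and final attitude as for the thick one
- tape_roll: roll of brown packing tape lying flat, 104 mm across, 48 mm tall; bystander, leave alone. Origin: centre of its underside
- bone_folder: cream bone folder lying flat, 162 x 24 x 8 mm; bystander, leave alone. Origin: centre of its underside
- knock_block: wooden knocking block with black rubber face, 51 x 110 x 50 mm; bystander, leave alone. Origin: centre of its underside
- blue_marker: white marker with blue cap lying down, 135 mm long, 18 mm thick; bystander, leave alone. Origin: centre of its underside
- eraser: white eraser in a blue sleeve, 23 x 55 x 15 mm; bystander, leave alone. Origin: centre of its underside
- stapler: dark blue desk stapler, 36 x 150 x 66 mm; bystander, leave alone. Origin: centre of its underside
Things that resemble listed ones, but are neither listed nor needed, are in the scene too. What is shaped like the pack_thick but pink or purple is not meant.

How it is judged:
At the end, for the whole second after the job is handed in: both packs lie flat, side by side between fence and lay, their ends within about 3.5 mm of the back bar and square to it within 0.04 rad, and the lay is closed onto them with no more than about 4 mm of gaps in all between fence, packs and lay; all at rest (value of joint lay between 0.1755 and 0.183 m and x of pack_thick in the frame of gauge between -0.046 and -0.04 m and y of pack_thick in the frame of gauge between -0.089 and -0.024 m and angle between the y axis of each of pack_thick, pack_thin and the x axis of gauge, either way round below 0.04 rad and height (world z) of each of pack_thick, pack_thin below 0.004 m and linear speed of each of pack_thick, pack_thin below 0.01 m/s and x of pack_thin in the frame of gauge between -0.046 and -0.04 m and y of pack_thin in the frame of gauge between -0.089 and -0.024 m); the robot touches nothing.
It fails at once if the thick pack is lifted or tipped (height (world z) of pack_thick above 0.01 m or angle between pack_thick's own z axis and vertical above 0.2 rad).
It fails at once if the thick pack is pressed with more than 40 N (contact force between the fingers and pack_thick above 40 N or contact force between pack_thick and gauge above 40 N).
It fails at once if the thin pack is lifted or tipped (height (world z) of pack_thin above 0.01 m or angle between pack_thin's own z axis and vertical above 0.2 rad).
It fails at once if the thin pack is pressed with more than 40 N (contact force between the fingers and pack_thin above 40 N or contact force between pack_thin and gauge above 40 N).
It fails at once if another thing on the table is shifted by more than 20 mm (distance of any of tape_roll, bone_folder, knock_block, blue_marker, eraser, stapler from where it was at the start of the episode above 0.02 m).
It also fails if it takes over 61 s, if anything falls off the work surface, if the arm or the gripper's body presses on something with over 40 N, if the wrist force passes 120 N, or if a joint passes its speed limit or range.

## Working session

There is one attempt and no reset: what is moved stays moved. The work goes in short steps, Python scripts to look and compute and a tool call to move; the robot and the scene stay as the last step left them, time stands still between calls to the robot, and variables do not carry over. Pictures are saved under pics/ and viewed, at most 10 in all, crops included, and the job is handed in when it is done.

Besides the shell and the picture viewer there is one more tool, called after "Request:" by a JSON object that holds its "fn" and its "kwargs", one argument or row to a line. apply_moves: Moves the arm, as the interface text tells. Shifts and turns lie within -1 to 1; 1 stands for 0.8 m of shift or 45 degrees of turn. Its arguments: {"type":"object","properties":{"series":{"type":"array"},"jaw":{"type":"number"},"squeeze":{"type":"number"}},"required":["series"]}

```bash
mkdir -p pics; ls
cat > h.py <<'E'
import numpy as np,cv2
from scipy.spatial.transform import Rotation as R
from plant import ctrl
def cam(n):
    c=ctrl.get_calibration(n)
    if 'hand_eye' in c:
        s=ctrl.get_state();T=np.eye(4);T[:3,:3]=R.from_quat(s['tcp_rot']).as_matrix();T[:3,3]=s['eef_pos']
        M=T@np.array(c['hand_eye']);return c,M[:3,:3],M[:3,3]
    return c,R.from_quat(c['orientation']).as_matrix(),np.array(c['xyz'])
def tow(K,uv,z):
    c,Rm,t=K;uv=np.atleast_2d(uv).astype(float)
    d=np.c_[(uv[:,0]-c['cx'])/c['fx'],-(uv[:,1]-c['cy'])/c['fy'],-np.ones(len(uv))]@Rm.T
    return (t+d*((z-t[2])/d[:,2])[:,None])[:,:2]
def pix(K,P):
    c,Rm,t=K;p=(np.atleast_2d(P)-t)@Rm
    return np.c_[c['cx']+c['fx']*p[:,0]/-p[:,2],c['cy']-c['fy']*p[:,1]/-p[:,2]]
def save(n,im): cv2.imwrite('pics/'+n+'.png',im[:,:,::-1])
E
python3 - <<'E'
from h import *
im=[]
for n in('top','scene'):
    a=ctrl.read_camera(n);save(n,a);c=ctrl.get_calibration(n);print(c)
    for t in('pack_thick','pack_thin','lay','gauge'):
        print(n,t,[(round(d['p'],2),np.round(np.array(d['xy'])*[560,420])) for d in ctrl.boxes_of(t,n)])
E
```

```text
pics
{'fx': 422.1741837768928, 'fy': 422.1741837768928, 'cx': 277.7638066491641, 'cy': 206.39781248717833, 'xyz': array([ 0.38261827, -0.02911559,  1.32255805]), 'orientation': array([-0.05559447,  0.04331231,  0.71017751, -0.7004864 ])}
top pack_thick [(0.9, array([302., 248.])), (0.81, array([263., 255.])), (0.6, array([280., 202.]))]
top pack_thin [(0.66, array([241., 207.])), (0.52, array([359., 249.]))]
top lay [(0.6, array([302., 163.]))]
top gauge [(0.88, array([269., 166.]))]
{'fx': 421.64145859390976, 'fy': 421.64145859390976, 'cx': 276.8782463681797, 'cy': 208.4867677746794, 'xyz': array([-0.32058845,  0.76058495,  0.63974702]), 'orientation': array([-0.21702383,  0.47637757,  0.77709648, -0.34940826])}
scene pack_thick [(0.84, array([300., 238.])), (0.74, array([324., 224.])), (0.71, array([270., 214.]))]
scene pack_thin [(0.71, array([239., 229.])), (0.68, array([232., 211.]))]
scene lay [(0.63, array([272., 198.]))]
scene gauge [(0.7, array([231., 209.]))]
```

Run:
```python
import cv2
a=cv2.imread('pics/top.png')[110:320,180:460];cv2.imwrite('pics/topc.png',cv2.resize(a,None,fx=2.8,fy=2.8,interpolation=cv2.INTER_CUBIC))
```

```text
(no output)
```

View pics/topc.png

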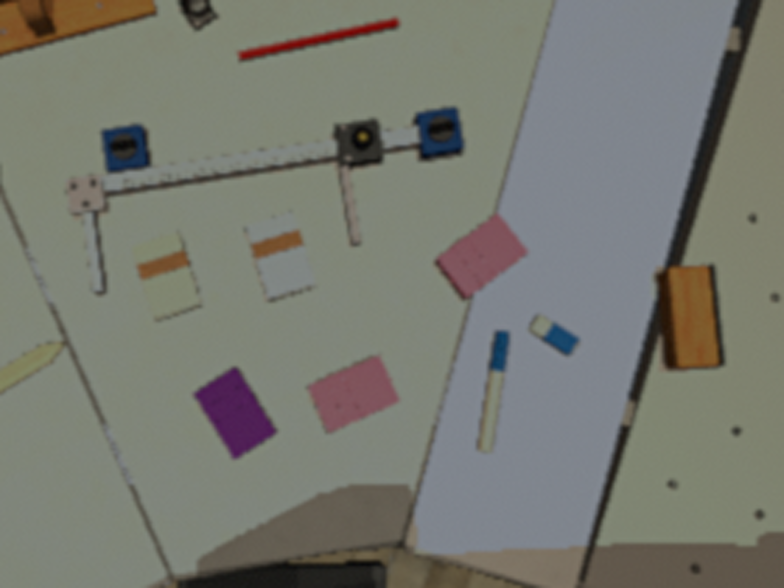

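View pics/scene.png

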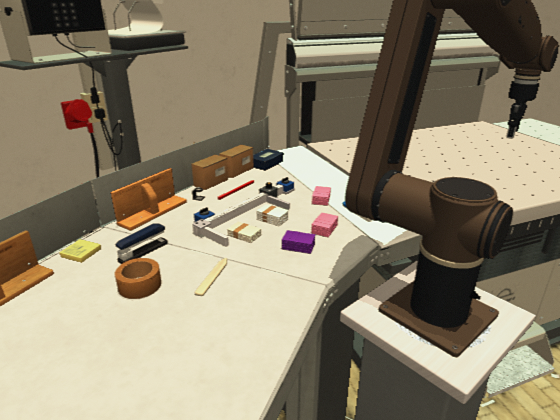

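The top view shows five possible packs, in full-picture pixels:
- cream with brown band at (240,208): pack_thin
- white with brown band at (280,202): pack_thick
- purple at (263,257): look-alike
- pink at (305,250): look-alike
- pink at (352,201): look-alike

The fence is at the left (+y), and the lay is at about (304,172) with its blade pointing towards the robot.

Run:
```python
from h import *
K=cam('top')
f=lambda p,z: tow(K,np.array(p)/2.8+[180,110],z).round(3)
print('corner/bar front edge',f([[105,191],[335,158]],.03))
print('fence inner edge',f([[103,288],[100,215]],.03))
print('blade',f([[345,180],[360,242],[350,243]],.025))
print('thin corners',f([[137,241],[181,232],[201,304],[157,319]],.023))
print('thick corners',f([[245,222],[292,211],[316,286],[270,300]],.033))
print('pinks',f([[440,258],[467,298],[308,388],[380,356],[236,368],[195,395],[238,458]],.033))
s=ctrl.get_state();print(s);print(ctrl.get_calibration('wrist'),ctrl.nose_length)
```

```text
corner/bar front edge [[ 0.657  0.18 ]
 [ 0.69  -0.078]]
fence inner edge [[0.548 0.181]
 [0.63  0.185]]
blade [[ 0.666 -0.089]
 [ 0.596 -0.104]
 [ 0.595 -0.093]]
thin corners [[0.601 0.145]
 [0.61  0.095]
 [0.529 0.073]
 [0.513 0.122]]
thick corners [[ 0.619  0.023]
 [ 0.63  -0.029]
 [ 0.546 -0.054]
 [ 0.531 -0.003]]
pinks [[ 0.575 -0.191]
 [ 0.53  -0.219]
 [ 0.434 -0.043]
 [ 0.468 -0.122]
 [ 0.457  0.035]
 [ 0.428  0.08 ]
 [ 0.36   0.033]]
{'time': 0.5, 'qpos': array([-1.47599058e+00,  2.86326307e-01,  1.57677670e+00, -2.47796835e-05,
        1.27859885e+00, -1.49994025e-01]), 'dq': array([ 0.0008312 , -0.00056912, -0.00032838, -0.00063889, -0.00172781,
        0.00134901]), 'joint_efforts': array([-6.52322269e-04, -4.05462885e+01, -2.92553884e+01, -1.40872903e-04,
        1.13893857e-03, -5.19529635e-06]), 'eef_pos': array([ 0.16361623, -0.65481938,  0.21876572]), 'tcp_rot': array([ 9.92518044e-01,  1.22098033e-01, -1.03535240e-05, -5.49062584e-05]), 'contact_force': array([-0.99532229, -0.66357423,  0.26478807]), 'wrist_torque': array([ 0.0475172 , -0.03302634,  0.01868156]), 'finger_force': 0.0, 'opening': 0.9985044954765016}
{'fx': 311.27146604451065, 'fy': 311.27146604451065, 'cx': 279.2601647075823, 'cy': 206.55961966521636, 'hand_eye': array([[-0.00155465,  0.94515523,  0.32661779,  0.08379466],
       [ 0.99999802,  0.0010647 ,  0.00167885, -0.00133188],
       [ 0.00123902,  0.32661975, -0.94515502, -0.15514895],
       [ 0.        ,  0.        ,  0.        ,  1.        ]])} 0.019
```

Request:
{"fn": "apply_moves", "kwargs": {
  "series": [
    [0.63,0.88,0.03,0,0,-0.149],
    [0.63,0.88,0.03,0,0,-0.149],
    [0.63,0.88,0.03,0,0,-0.149],
    [0.63,0.88,0.03,0,0,-0.149],
    [0.63,0.88,0.03,0,0,-0.149],
    [0.63,0.88,0.03,0,0,-0.149],
    [0.63,0.88,0.03,0,0,-0.149],
    [0.63,0.88,0.03,0,0,-0.149],
    [0.63,0.88,0.03,0,0,-0.149],
    [0.63,0.88,0.03,0,0,-0.149],
    [0.63,0.88,0.03,0,0,-0.149],
    [0.63,0.88,0.03,0,0,-0.149],
    [0.63,0.88,0.03,0,0,-0.149],
    [0.63,0.88,0.03,0,0,-0.149],
    [0.63,0.88,0.03,0,0,-0.149],
    [0.63,0.88,0.03,0,0,-0.149],
    [0.63,0.88,0.03,0,0,-0.149],
    [0.63,0.88,0.03,0,0,-0.149]
  ],
  "jaw": 0.3
}}

```text
time: 2.75
eef_pos: [0.6673, 0.048, 0.2431]
tcp_rot: [0.998, 0.063, 0.0, 0.0]
contact_force: [0.1, 0.4, -0.2]
opening: 0.3
finger_force: 0.0
```

Run:
```python
from h import *
import pickle
K=cam('wrist');a=ctrl.read_camera('wrist');save('w1',a);pickle.dump(K,open('k1','wb'))
s=ctrl.get_state();print(s['time'],s['eef_pos'],s['dq'].round(3),s['contact_force'])
for t in('pack_thick','pack_thin'):
    for d in ctrl.silhouettes(t,'wrist'):
        m=d['pixels'].astype(np.uint8);r=cv2.minAreaRect(cv2.findNonZero(m));print(t,round(d['p'],2),r)
save('w1v',cv2.resize(a,None,fx=1.4,fy=1.4,interpolation=cv2.INTER_CUBIC))
```

```text
2.8 [0.66733769 0.04806977 0.24311559] [ 0.003  0.002 -0.004  0.003 -0.    -0.   ] [-0.16972558 -0.52609009  0.09290708]
pack_thick 0.88 ((264.3915100097656, 337.00469970703125), (62.3565559387207, 42.63945007324219), 60.945396423339844)
pack_thick 0.75 ((317.7572021484375, 236.42193603515625), (68.27367401123047, 44.70481491088867), 81.25383758544922)
pack_thick 0.63 ((478.9410705566406, 256.8255615234375), (49.3644905090332, 75.1478042602539), 66.57130432128906)
pack_thick 0.6 ((367.0, 310.0), (4.0, 8.0), 90.0)
pack_thin 0.94 ((220.7353057861328, 236.4412078857422), (64.27194213867188, 45.839229583740234), 75.96376037597656)
```

View pics/w1v.png

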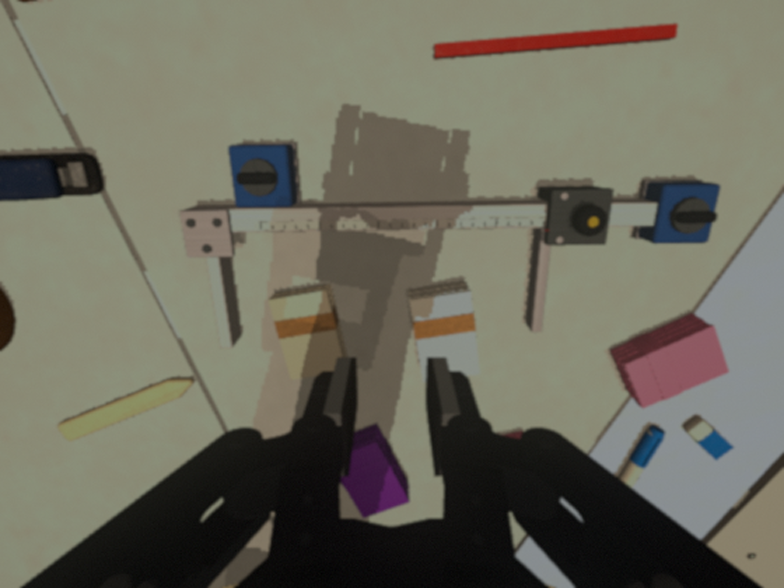

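The view shows the cream pack at (308,330) on the left beside the fence, and the white banded pack at (443,330) on the right. The lay blade is at (538,285), and the bar's front edge runs from about (235,232) to (540,227). Next I refine the gauge frame.

Run:
```python
from h import *
import pickle
K=pickle.load(open('k1','rb'))
a=cv2.imread('pics/w1.png');b=np.hstack([cv2.resize(a[140:270,150:260],None,fx=3.6,fy=3.6,interpolation=2),cv2.resize(a[140:270,290:400],None,fx=3.6,fy=3.6,interpolation=2)]);b=cv2.convertScaleAbs(b,alpha=1.4)
cv2.imwrite('pics/w1c.png',b);print(b.shape)
```

```text
(468, 792, 3)
```

View pics/w1c.png

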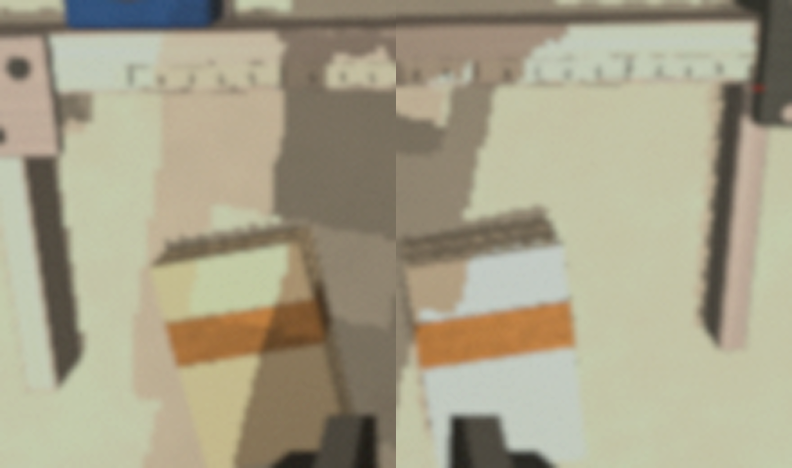

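```bash
cat >> h.py <<'E'
def gauge():
    import json;g=json.load(open('g.json'));return np.array(g[:2]),g[2]
def tog(p):
    o,y=gauge();c,s=np.cos(y),np.sin(y);d=np.atleast_2d(p)-o;return np.c_[d@[c,s],d@[-s,c]]
def tow2(q):
    o,y=gauge();c,s=np.cos(y),np.sin(y);q=np.atleast_2d(q);return o+np.c_[q@[c,-s],q@[s,c]]
E
python3 - <<'E'
from h import *
import pickle,json
K=pickle.load(open('k1','rb'))
L=lambda p,z:tow(K,np.array(p)/3.6+[150,140],z)
Rr=lambda p,z:tow(K,np.array(p)/3.6+[290,140],z)
A=L([[60,92]],.03)[0];B=Rr([[344,82]],.03)[0];d=A-B;yaw=np.arctan2(-d[0],d[1])
f=L([[25,165],[58,388]],.03);print('bar',A,B,yaw,'fence',f,np.arctan2(*(f[0]-f[1])[::-1]))
u=np.array([-np.sin(yaw),np.cos(yaw)]);x=np.array([u[1],-u[0]])
o=A+u*((f.mean(0)-A)@u);json.dump([*o,yaw],open('g.json','w'));print('corner',o)
print('fence g',tog(f).round(4))
t=tog(L([[152,265],[290,243],[205,445]],.023));print('thin',t.round(4))
t2=tog(Rr([[8,265],[162,245],[190,450]],.033));print('thick',t2.round(4))
print('blade inner',tog(Rr([[340,120],[324,345]],.025)).round(4))
for t in(t,t2):
    e=t[0]-t[1];a=np.arctan2(-e[0],e[1]);l=(t[2]-t[1 if t is t2 else 0]);print('ang',a,np.arctan2(-l[1],-l[0]))
    m=(t[0]+t[1])/2;c=m-.043*np.array([np.cos(a),np.sin(a)]);print('centre g',c,'rear',2*c-m)
E
```

```text
bar [0.65848605 0.18461098] [ 0.69438917 -0.07464975] 0.13760746394164083 fence [[0.63170823 0.19624977]
 [0.54843657 0.18457109]] 0.13933902622605382
corner [0.65641073 0.19959714]
fence g [[-2.49e-02  1.00e-04]
 [-1.09e-01 -1.00e-04]]
thin [[-0.0643 -0.0372]
 [-0.0566 -0.0871]
 [-0.1371 -0.0497]]
thick [[-0.0622 -0.1654]
 [-0.0555 -0.2186]
 [-0.1358 -0.2326]]
blade inner [[-0.014  -0.2785]
 [-0.0977 -0.2808]]
ang 0.1531649137055979 0.16978371475014287
centre g [-0.10291122 -0.06869181] rear [-0.14540783 -0.07525218]
ang 0.12523642122347506 0.17213972159208285
centre g [-0.10148591 -0.19738131] rear [-0.14414914 -0.20275241]
```

Request:
{"fn": "apply_moves", "kwargs": {
  "series": [
    [-0.218,0.07,-0.05,0,0,0.015],
    [-0.218,0.07,-0.05,0,0,0.015],
    [-0.218,0.07,-0.05,0,0,0.015],
    [-0.218,0.07,-0.05,0,0,0.015],
    [-0.218,0.07,-0.15,0,0,0.015],
    [-0.218,0.07,-0.22,0,0,0.015],
    [-0.218,0.07,-0.25,0,0,0.015],
    [-0.218,0.07,-0.265,0,0,0.015],
    [-0.218,0.07,-0.274,0,0,0.015],
    [-0.218,0.07,-0.274,0,0,0.015],
    [-0.218,0.07,-0.274,0,0,0.015]
  ]
}}

```text
time: 4.28
eef_pos: [0.4947, 0.1052, 0.0252]
tcp_rot: [0.998, 0.07, 0.002, 0.0]
contact_force: [0.1, 0.4, -0.4]
opening: 0.303
finger_force: 0.0
```

```bash
cat > st.py <<'E'
from h import *
s=ctrl.get_state();q=R.from_quat(s['tcp_rot']).as_matrix()
print(round(s['time'],2),'tcp',s['eef_pos'].round(4),'g',tog(s['eef_pos'][:2]).round(4),'yaw',np.arctan2(q[1,0],q[0,0]).round(4)-.1376,'F',s['contact_force'].round(2))
E
python3 st.py
python3 - <<'E'
from h import *
a=ctrl.read_camera('wrist');save('w2',a)
E
```

```text
4.28 tcp [0.4947 0.1052 0.0252] g [[-0.1731 -0.0714]] yaw 0.0019000000000000128 F [ 0.07  0.44 -0.35]
```

View pics/w2.png

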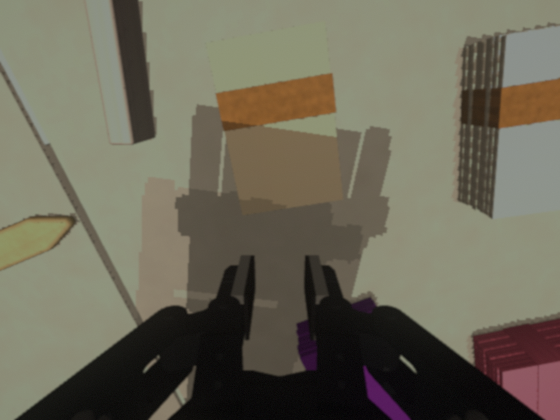

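The fingers stand behind the rear end of the cream pack (rear edge row about 207, tips row about 256), about 4 to 8 mm left of its middle. I'll shift a little, then push.

Request:
{"fn": "apply_moves", "kwargs": {
  "series": [
    [0.003,-0.005,0,0,0,0],
    [0.01,-0.004,0,0,0,0],
    [0.02,-0.002,0,0,0,0],
    [0.028,-0.001,0,0,0,0],
    [0.036,0,0,0,0,0],
    [0.044,0.001,0,0,0,0],
    [0.052,0.002,0,0,0,0],
    [0.06,0.003,0,0,0,0],
    [0.067,0.004,0,0,0,0],
    [0.074,0.005,0,0,0,0],
    [0.08,0.006,0,0,0,0],
    [0.084,0.0065,0,0,0,0],
    [0.084,0.0065,0,0,0,0]
  ]
}}

```text
time: 5.95
eef_pos: [0.5606, 0.1104, 0.0236]
tcp_rot: [0.998, 0.07, 0.0, -0.0]
contact_force: [-0.3, -0.1, -0.2]
opening: 0.297
finger_force: 0.0
```

```bash
python3 st.py
python3 - <<'E'
from h import *
a=ctrl.read_camera('wrist');save('w3',a)
E
```

```text
5.95 tcp [0.5606 0.1104 0.0236] g [[-0.1071 -0.0752]] yaw 0.0020000000000000018 F [-0.25 -0.1  -0.17]
```

View pics/w3.png

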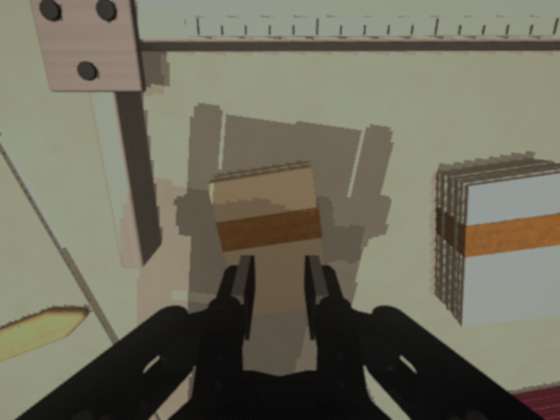

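Run:
```python
from h import *
K=cam('wrist');p=ctrl.get_state()['eef_pos']
for z in(.005,.012,.023,.03): print(z,pix(K,[p[0],p[1],z]).round(0))
print('thin top front',tog(tow(K,[[212,184],[313,168]],.023)).round(4),'bottom front',tog(tow(K,[[210,180],[310,162]],.0)).round(4),'rear top',tog(tow(K,[[285,312]],.023)).round(4))
print('bar front top', tog(tow(K,[[200,41],[500,41]],.03)).round(4))
print('rear top in w2',)
```

```text
0.005 [[282. 243.]]
0.012 [[282. 248.]]
0.023 [[282. 257.]]
0.03 [[282. 263.]]
thin top front [[-0.0653 -0.0389]
 [-0.0568 -0.0907]] bottom front [[-0.069  -0.0327]
 [-0.0582 -0.0914]] rear top [[-0.1445 -0.0771]]
bar front top [[-0.0004 -0.0398]
 [-0.0003 -0.1678]]
rear top in w2
```

The picture shows the cream pack unmoved (front edge row about 175, rear edge row about 312). The tips passed above it, so half-open tips stand farther back than I assumed. I'll lift, retreat and shut the jaw to measure the tip.

Request:
{"fn": "apply_moves", "kwargs": {
  "series": [
    [0,0,0.03,0,0,0],
    [-0.04,-0.003,0.03,0,0,0],
    [-0.088,-0.008,0.03,0,0,0],
    [-0.088,-0.008,0.03,0,0,0],
    [-0.088,-0.008,0.03,0,0,0]
  ]
}}

```text
time: 6.62
eef_pos: [0.4909, 0.1039, 0.0482]
tcp_rot: [0.998, 0.07, 0.001, 0.0]
contact_force: [0.5, 0.2, 0.3]
opening: 0.298
finger_force: 0.0
```

Request:
{"fn": "apply_moves", "kwargs": {
  "series": [
    [0,0,0,0,0,0],
    [0,0,0,0,0,0],
    [0,0,0,0,0,0],
    [0,0,0,0,0,0]
  ],
  "jaw": 0
}}

```text
time: 7.12
eef_pos: [0.4901, 0.1039, 0.0475]
tcp_rot: [0.998, 0.07, -0.0, -0.0]
contact_force: [-0.3, 0.0, 1.0]
opening: 0.002
finger_force: 0.0
```

```bash
python3 st.py
python3 - <<'E'
from h import *
a=ctrl.read_camera('wrist');save('w4',a)
b=cv2.imread('pics/w2.png');a=a[:,:,::-1]
x=np.hstack([b[180:400,190:370],a[180:400,190:370]]);cv2.imwrite('pics/w4c.png',cv2.convertScaleAbs(cv2.resize(x,None,fx=2.2,fy=2.2,interpolation=2),alpha=1.8,beta=20))
K=cam('wrist');p=ctrl.get_state()['eef_pos']
for dx in(-.011,0,.011):
  for zt in(.019,.008,0,-.01): print(dx,zt,((pix(K,[p[0]+dx,p[1],p[2]-zt])[0]-[190,180])*2.2).round(0))
E
```

```text
7.12 tcp [0.4901 0.1039 0.0475] g [[-0.1778 -0.0719]] yaw 0.0019000000000000128 F [-0.29  0.03  1.02]
-0.011 0.019 [197. 172.]
-0.011 0.008 [197. 192.]
-0.011 0 [197. 208.]
-0.011 -0.01 [197. 229.]
0 0.019 [202. 137.]
0 0.008 [202. 156.]
0 0 [203. 170.]
0 -0.01 [203. 190.]
0.011 0.019 [208. 102.]
0.011 0.008 [208. 118.]
0.011 0 [209. 131.]
0.011 -0.01 [210. 149.]
```

View pics/w4c.png

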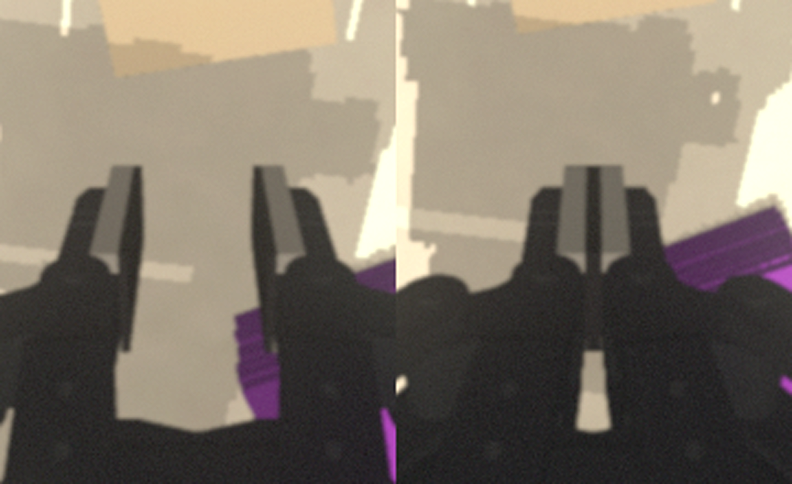

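Request:
{"fn": "apply_moves", "kwargs": {
  "series": [
    [0,0,-0.02,0,0,0],
    [0,0,-0.03,0,0,0],
    [0,0,-0.035,0,0,0],
    [0,0,-0.038,0,0,0],
    [0,0,-0.038,0,0,0]
  ],
  "jaw": 0.3
}}

```text
time: 7.8
eef_pos: [0.49, 0.1039, 0.0171]
tcp_rot: [0.998, 0.07, -0.0, -0.0]
contact_force: [0.2, -0.8, 0.9]
opening: 0.3
finger_force: 0.0
```

```bash
python3 st.py
python3 - <<'E'
from h import *
a=ctrl.read_camera('scene');save('s5',a)
K=cam('scene');p=ctrl.get_state()['eef_pos'];print(p,pix(K,p))
u=pix(K,p)[0].astype(int);b=a[u[1]-45:u[1]+35,u[0]-60:u[0]+60]
save('s5c',cv2.resize(b,None,fx=6,fy=6,interpolation=2))
for z in(0,.0,.019):print(z,(pix(K,[p[0],p[1],z])[0]-u+[60,45])*6)
E
```

```text
7.8 tcp [0.49   0.1039 0.0171] g [[-0.1779 -0.0719]] yaw 0.0019000000000000128 F [ 0.17 -0.83  0.92]
[0.49019243 0.10396995 0.01735148] [[262.48111767 237.82796598]]
0 [363.60067   305.9563309]
0.0 [363.60067   305.9563309]
0.019 [362.81839289 272.00276598]
```

View pics/s5c.png

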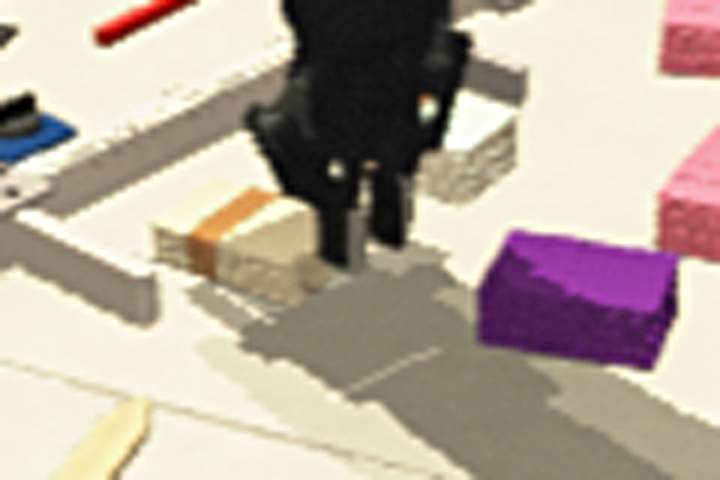

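The tips end at crop rows of about 265 and 248, clearly above the table. I'll solve their height from these pixels.

Run:
```python
from h import *
from scipy.optimize import brentq
K=cam('scene');p=ctrl.get_state()['eef_pos'];u=pix(K,p)[0].astype(int)
for s,row,col in((1,265,340),(-1,248,390)):
    for dx in(-.008,.0,.008):
        q=tow2(tog(p[:2])+[[dx,s*.0195]])[0]
        f=lambda z:(pix(K,[*q,z])[0][1]-u[1]+45)*6-row
        z=brentq(f,-.05,.15);print(s,dx,'z',round(z,4),'col',((pix(K,[*q,z])[0]-u+[60,45])*6).round(0),col)
K=cam('wrist')
for dx in(0,.005,.011):
    q=tow2(tog(p[:2])+[[dx,0]])[0];print(dx,p[2]-brentq(lambda z:pix(K,[*q,z])[0][1]-255.5,-.03,.15))
```

```text
1 -0.008 z 0.0348 col [347. 265.] 340
1 0.0 z 0.0317 col [334. 265.] 340
1 0.008 z 0.0286 col [322. 265.] 340
-1 -0.008 z 0.0266 col [402. 248.] 390
-1 0.0 z 0.0236 col [390. 248.] 390
-1 0.008 z 0.0206 col [378. 248.] 390
0 0.002143604467249663
0.005 -0.007264096268387844
0.011 -0.01855333715129279
```

Request:
{"fn": "apply_moves", "kwargs": {
  "series": [
    [0,0,-0.006,0,0,0],
    [0,0,-0.01,0,0,0],
    [0,0,-0.013,0,0,0],
    [0,0,-0.013,0,0,0]
  ]
}}

```text
time: 8.35
eef_pos: [0.4898, 0.1039, 0.0065]
tcp_rot: [0.998, 0.07, -0.0, -0.0]
contact_force: [-0.8, -0.1, -0.0]
opening: 0.299
finger_force: 0.0
```

Request:
{"fn": "apply_moves", "kwargs": {
  "series": [
    [0,0,-0.003,0,0,0],
    [0,0,-0.006,0,0,0],
    [0,0,-0.006,0,0,0]
  ]
}}

```text
time: 8.72
eef_pos: [0.4898, 0.1039, 0.0018]
tcp_rot: [0.998, 0.07, -0.0, -0.0]
contact_force: [-0.1, -0.4, 0.4]
opening: 0.3
finger_force: 0.0
```

```bash
python3 st.py
```

```text
8.72 tcp [0.4898 0.1039 0.0018] g [[-0.1782 -0.0719]] yaw 0.0020000000000000018 F [-0.07 -0.36  0.37]
```

Request:
{"fn": "apply_moves", "kwargs": {
  "series": [
    [0.006,-0.003,-0.002,0,0,0],
    [0.014,-0.002,-0.002,0,0,0],
    [0.022,-0.001,-0.002,0,0,0],
    [0.029,0,-0.002,0,0,0],
    [0.036,0.001,-0.002,0,0,0],
    [0.043,0.002,-0.002,0,0,0],
    [0.05,0.003,-0.002,0,0,0],
    [0.057,0.004,-0.002,0,0,0],
    [0.064,0.005,-0.002,0,0,0],
    [0.072,0.006,-0.002,0,0,0],
    [0.072,0.006,-0.002,0,0,0]
  ]
}}

```text
time: 10.1
eef_pos: [0.5487, 0.1087, 0.0007]
tcp_rot: [0.998, 0.07, 0.001, 0.0]
contact_force: [0.6, -1.3, -0.5]
opening: 0.3
finger_force: 0.0
```

```bash
cat > pk.py <<'E'
from h import *
import sys
# pack pose by fitting a box outline to the silhouette's rays
from scipy.optimize import least_squares
n=sys.argv[1];cams=sys.argv[2:] or ['wrist']
for cm in cams:
    K=cam(cm);a=ctrl.read_camera(cm);save(n+cm,a)
    for t,h in(('pack_thin',.023),('pack_thick',.033)):
        for d in ctrl.silhouettes(t,cm)[:3]:
            m=d['pixels'].astype(np.uint8);c=max(cv2.findContours(m,0,1)[0],key=cv2.contourArea)
            w=tog(tow(K,c[:,0],h));r=cv2.minAreaRect((w*1000).astype(np.float32))
            print(cm,t,round(d['p'],2),'fwd max',w[:,0].max().round(4),np.round(r[0],1),np.round(r[1],1),round(r[2],1))
E
python3 st.py; python3 pk.py a top wrist
```

```text
10.1 tcp [0.5487 0.1087 0.0007] g [[-0.1192 -0.0752]] yaw 0.0019000000000000128 F [ 0.65 -1.33 -0.49]
top pack_thick 0.66 fwd max -0.0578 [-103.9 -200.8] [89.  55.9] 9.8
top pack_thick 0.65 fwd max -0.2311 [-265.3 -256.9] [55.5 84.6] 14.5
top pack_thick 0.59 fwd max -0.099 [-137.1 -418.4] [54.6 89.4] 25.0
wrist pack_thin 0.72 fwd max -0.0235 [-65.3 -77.1] [83.7 55.8] 0.1
wrist pack_thick 0.57 fwd max -0.0525 [-101.1 -173.2] [97.7 45. ] 16.3
wrist pack_thick 0.48 fwd max -0.1929 [-198.1 -219.4] [ 9.4 10.9] 16.3
```

Request:
{"fn": "apply_moves", "kwargs": {
  "series": [
    [0.007,0.001,0,0,0,0],
    [0.014,0.002,0,0,0,0],
    [0.02,0.003,0,0,0,0],
    [0.025,0.0035,0,0,0,0],
    [0.026,0.0035,0,0,0,0],
    [0.027,0.0036,0,0,0,0],
    [0.027,0.0036,0,0,0,0]
  ]
}}

```text
time: 11.28
eef_pos: [0.5691, 0.1116, 0.0004]
tcp_rot: [0.998, 0.07, -0.0, -0.0]
contact_force: [-1.6, -0.8, 0.4]
opening: 0.302
finger_force: 0.7
```

```bash
python3 st.py; python3 pk.py b wrist
```

```text
11.28 tcp [5.691e-01 1.116e-01 4.000e-04] g [[-0.0985 -0.0752]] yaw 0.0019000000000000128 F [-1.56 -0.78  0.37]
wrist pack_thin 0.73 fwd max -0.0031 [-45.2 -77.3] [55.8 84.2] 90.0
wrist pack_thick 0.86 fwd max -0.0475 [ -98.2 -176.1] [102.8  49.8] 16.4
```

Request:
{"fn": "apply_moves", "kwargs": {
  "series": [
    [0.001,0.0001,0,0,0,0],
    [0.002,0.0002,0,0,0,0],
    [0.002,0.0002,0,0,0,0]
  ]
}}

```text
time: 11.8
eef_pos: [0.571, 0.1118, 0.0004]
tcp_rot: [0.998, 0.07, 0.0, -0.0]
contact_force: [-0.9, 0.2, 0.4]
opening: 0.299
finger_force: 0.6
```

Request:
{"fn": "apply_moves", "kwargs": {
  "series": [
    [0.001,0.0001,0,0,0,0],
    [0.0015,0.0002,0,0,0,0],
    [0.0015,0.0002,0,0,0,0]
  ]
}}

```text
time: 12.18
eef_pos: [0.5721, 0.1119, 0.0004]
tcp_rot: [0.998, 0.07, 0.0, 0.0]
contact_force: [-1.2, -0.5, 1.1]
opening: 0.299
finger_force: 0.8
```

Still free. I'll continue in small steps until the force rises.

Request:
{"fn": "apply_moves", "kwargs": {
  "series": [
    [0.001,0.0001,0,0,0,0],
    [0.001,0.0001,0,0,0,0]
  ]
}}

```text
time: 12.42
eef_pos: [0.5722, 0.112, 0.0004]
tcp_rot: [0.998, 0.07, -0.001, 0.0]
contact_force: [-6.0, -1.0, 4.2]
opening: 0.297
finger_force: 2.4
```

Request:
{"fn": "apply_moves", "kwargs": {
  "series": [
    [0.001,0.0001,0,0,0,0],
    [0.001,0.0001,0,0,0,0]
  ]
}}

```text
time: 12.68
eef_pos: [0.5722, 0.112, 0.0004]
tcp_rot: [0.998, 0.07, -0.002, 0.0]
contact_force: [-6.7, -0.9, 5.8]
opening: 0.302
finger_force: 3.6
```

Request:
{"fn": "apply_moves", "kwargs": {
  "series": [
    [-0.005,-0.0007,0,0,0,0],
    [-0.025,-0.0035,0,0,0,0],
    [-0.06,-0.01,0.03,0,0,0],
    [-0.09,-0.04,0.06,0,0,0],
    [-0.08,-0.11,0.06,0,0,0],
    [-0.08,-0.173,0.05,0,0,0],
    [-0.08,-0.173,0.02,0,0,0],
    [-0.08,-0.173,0,0,0,0],
    [-0.08,-0.173,0,0,0,0],
    [-0.08,-0.173,0,0,0,0]
  ]
}}

```text
time: 13.92
eef_pos: [0.5102, -0.0258, 0.0008]
tcp_rot: [0.998, 0.07, 0.001, 0.0]
contact_force: [0.6, -0.3, 0.3]
opening: 0.303
finger_force: 0.0
```

```bash
python3 st.py; python3 pk.py c wrist
```

```text
13.93 tcp [ 0.5102 -0.0258  0.0008] g [[-0.1757 -0.2032]] yaw 0.0030999999999999917 F [ 0.6  -0.27  0.33]
wrist pack_thin 0.6 fwd max -0.0578 [ -72.  -104.9] [28.4 29.2] 0.1
wrist pack_thick 0.97 fwd max -0.0602 [-101.1 -199.5] [84.2 55.9] 8.4
wrist pack_thick 0.79 fwd max -0.2237 [-243.2 -147.5] [ 8.9 43.1] 52.0
wrist pack_thick 0.62 fwd max -0.2208 [-241.6 -255.3] [45.9  9.2] 37.3
```

Request:
{"fn": "apply_moves", "kwargs": {
  "series": [
    [0.01,0.0014,0,0,0,0],
    [0.018,0.0025,0,0,0,0],
    [0.026,0.0036,0,0,0,0],
    [0.033,0.0045,0,0,0,0],
    [0.04,0.0055,0,0,0,0],
    [0.047,0.0065,0,0,0,0],
    [0.054,0.0075,0,0,0,0],
    [0.061,0.0084,0,0,0,0],
    [0.068,0.0094,0,0,0,0],
    [0.075,0.0103,0,0,0,0],
    [0.081,0.0112,0,0,0,0],
    [0.081,0.0112,0,0,0,0]
  ]
}}

```text
time: 15.58
eef_pos: [0.5751, -0.0174, 0.0006]
tcp_rot: [0.998, 0.07, 0.0, 0.0]
contact_force: [0.2, -0.4, -0.7]
opening: 0.299
finger_force: 0.0
```

```bash
python3 st.py; python3 pk.py d wrist
```

```text
15.57 tcp [ 0.5751 -0.0174  0.0006] g [[-0.1103 -0.2037]] yaw 0.0020000000000000018 F [ 0.16 -0.41 -0.67]
wrist pack_thin 0.61 fwd max -0.0001 [ -46.7 -105.7] [42.5 89.5] 73.7
wrist pack_thick 0.85 fwd max -0.0148 [ -57.1 -206. ] [84.5 55.8] 0.0
wrist pack_thick 0.81 fwd max -0.1765 [-185.7 -140.8] [ 8.1 21.3] 50.0
wrist pack_thick 0.55 fwd max -0.1857 [-188.7 -267.6] [ 6.  11.8] 0.1
```

Request:
{"fn": "apply_moves", "kwargs": {
  "series": [
    [0.006,0.0008,0,0,0,0],
    [0.011,0.0015,0,0,0,0],
    [0.015,0.0021,0,0,0,0],
    [0.0165,0.0023,0,0,0,0],
    [0.0165,0.0023,0,0,0,0]
  ]
}}

```text
time: 16.35
eef_pos: [0.5879, -0.0155, 0.0005]
tcp_rot: [0.998, 0.07, 0.0, 0.0]
contact_force: [-0.4, 0.0, -0.3]
opening: 0.299
finger_force: 0.0
```

Request:
{"fn": "apply_moves", "kwargs": {
  "series": [
    [0.001,0.0001,0,0,0,0],
    [0.0018,0.0002,0,0,0,0],
    [0.0018,0.0002,0,0,0,0]
  ]
}}

```text
time: 16.73
eef_pos: [0.5891, -0.0153, 0.0004]
tcp_rot: [0.998, 0.07, 0.0, 0.0]
contact_force: [-1.4, 0.2, 0.2]
opening: 0.302
finger_force: 0.5
```

```bash
python3 st.py
```

```text
16.73 tcp [ 5.891e-01 -1.530e-02  4.000e-04] g [[-0.0962 -0.2037]] yaw 0.0020000000000000018 F [-1.42  0.21  0.19]
```

Request:
{"fn": "apply_moves", "kwargs": {
  "series": [
    [0.0012,0.0002,0,0,0,0],
    [0.0012,0.0002,0,0,0,0]
  ]
}}

```text
time: 16.98
eef_pos: [0.5902, -0.0152, 0.0004]
tcp_rot: [0.998, 0.07, 0.0, 0.0]
contact_force: [-0.7, -0.6, 0.6]
opening: 0.299
finger_force: 0.3
```

Request:
{"fn": "apply_moves", "kwargs": {
  "series": [
    [0.001,0.0001,0,0,0,0],
    [0.001,0.0001,0,0,0,0]
  ]
}}

```text
time: 17.23
eef_pos: [0.5902, -0.0151, 0.0004]
tcp_rot: [0.998, 0.07, -0.001, -0.0]
contact_force: [-4.4, -0.9, 3.6]
opening: 0.297
finger_force: 2.2
```

Request:
{"fn": "apply_moves", "kwargs": {
  "series": [
    [-0.005,-0.0007,0,0,0,0],
    [-0.025,-0.0035,0,0,0,0],
    [-0.04,-0.005,0.06,0,0,0],
    [-0.02,-0.04,0.1,0,0,0],
    [0.03,-0.1,0.1,0,0,0],
    [0.066,-0.156,0.1,0,0,0],
    [0.066,-0.156,0.08,0,0,0],
    [0.066,-0.156,0.04,0,0,0],
    [0.066,-0.156,0.015,0,0,0],
    [0.066,-0.156,0.003,0,0,0],
    [0.066,-0.156,0.003,0,0,0],
    [0.066,-0.156,0.003,0,0,0]
  ],
  "jaw": 0
}}

```text
time: 18.73
eef_pos: [0.6446, -0.14, 0.0041]
tcp_rot: [0.998, 0.07, 0.001, 0.0]
contact_force: [-0.7, -0.8, 0.0]
opening: 0.003
finger_force: 0.0
```

```bash
python3 st.py; python3 pk.py e wrist top
```

```text
18.73 tcp [ 0.6446 -0.14    0.0041] g [[-0.0583 -0.3348]] yaw 0.0022000000000000075 F [-0.75 -0.83  0.01]
wrist pack_thick 0.91 fwd max 0.0017 [ -44.2 -232.1] [50.7 99. ] 73.8
wrist pack_thick 0.91 fwd max -0.0679 [ -95.2 -436.7] [85.5 29. ] 56.0
top pack_thick 0.86 fwd max -0.0023 [ -47.4 -207.1] [55.4 90. ] 89.5
top pack_thick 0.68 fwd max -0.2202 [-254.  -119.4] [58.8 55.5] 22.3
```

View pics/ewrist.png

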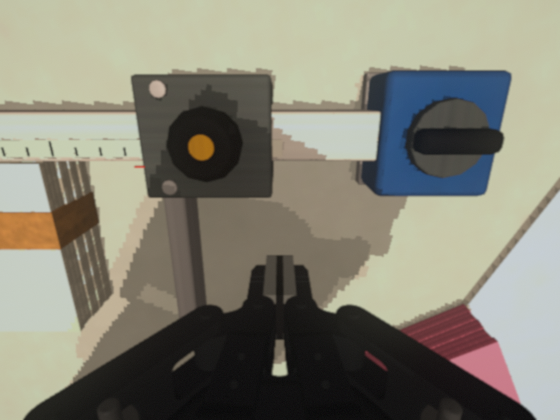

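The shut fingers are at (280,255), outside the blade (col about 190) and clear of the saddle (right edge col 272, row 197) and the magnet foot. Next I push the lay in gauge +y.

Request:
{"fn": "apply_moves", "kwargs": {
  "series": [
    [-0.0015,0.011,0,0,0,0],
    [-0.003,0.022,0,0,0,0],
    [-0.0045,0.033,0,0,0,0],
    [-0.006,0.044,0,0,0,0],
    [-0.0075,0.055,0,0,0,0],
    [-0.009,0.066,0,0,0,0],
    [-0.0105,0.077,0,0,0,0],
    [-0.012,0.088,0,0,0,0],
    [-0.0135,0.099,0,0,0,0],
    [-0.015,0.11,0,0,0,0],
    [-0.0165,0.121,0,0,0,0],
    [-0.018,0.132,0,0,0,0],
    [-0.0195,0.143,0,0,0,0],
    [-0.021,0.154,0,0,0,0],
    [-0.0225,0.165,0,0,0,0],
    [-0.024,0.176,0,0,0,0],
    [-0.0255,0.187,0,0,0,0],
    [-0.027,0.197,0,0,0,0],
    [-0.0285,0.206,0,0,0,0],
    [-0.0285,0.206,0,0,0,0]
  ]
}}

```text
time: 21.52
eef_pos: [0.6211, 0.0262, 0.003]
tcp_rot: [0.998, 0.07, 0.001, -0.001]
contact_force: [0.2, -0.9, 0.1]
opening: -0.002
finger_force: 0.0
```

```bash
python3 st.py; python3 pk.py f wrist top
```

```text
21.52 tcp [0.6211 0.0262 0.003 ] g [[-0.0587 -0.167 ]] yaw 0.001700000000000007 F [ 0.17 -0.86  0.14]
wrist pack_thin 0.78 fwd max -0.0008 [-42.3 -57.2] [83.  49.8] 0.1
wrist pack_thick 0.81 fwd max 0.0011 [ -41.5 -115.9] [85.2 57.4] 0.0
top pack_thin 0.53 fwd max -0.0006 [-45.2 -50.9] [41.  92.1] 82.2
top pack_thin 0.3 fwd max 0.0715 [ 47.  179.4] [ 48.  160.9] 1.4
top pack_thick 0.96 fwd max -0.0968 [-136.2 -419. ] [57.4 91.8] 26.7
top pack_thick 0.57 fwd max -0.2295 [-264.9 -256.6] [56.7 84.9] 14.7
top pack_thick 0.44 fwd max -0.2796 [-289.1 -157.2] [ 9.1 18. ] 81.5
```

Request:
{"fn": "apply_moves", "kwargs": {
  "series": [
    [-0.001,0.007,0,0,0,0],
    [-0.002,0.014,0,0,0,0],
    [-0.003,0.021,0,0,0,0],
    [-0.004,0.027,0,0,0,0],
    [-0.0045,0.032,0,0,0,0],
    [-0.0045,0.032,0,0,0,0]
  ]
}}

```text
time: 22.58
eef_pos: [0.6173, 0.0512, 0.003]
tcp_rot: [0.998, 0.07, 0.0, -0.0]
contact_force: [0.8, -1.2, -0.4]
opening: -0.003
finger_force: 0.6
```

```bash
python3 st.py; python3 pk.py g wrist
```

```text
22.57 tcp [0.6173 0.0512 0.003 ] g [[-0.0591 -0.1416]] yaw 0.0020000000000000018 F [ 0.82 -1.25 -0.38]
wrist pack_thin 0.93 fwd max -0.0012 [-42.4 -32.1] [49.6 82.6] 89.8
wrist pack_thick 0.67 fwd max 0.0011 [-41.5 -91. ] [85.3 57.4] 0.9
```

About 6 mm remains. I'll take small steps.

Request:
{"fn": "apply_moves", "kwargs": {
  "series": [
    [-0.0002,0.0015,0,0,0,0],
    [-0.0004,0.003,0,0,0,0],
    [-0.0006,0.0045,0,0,0,0],
    [-0.0006,0.0045,0,0,0,0]
  ]
}}

```text
time: 23.22
eef_pos: [0.6166, 0.054, 0.0029]
tcp_rot: [0.998, 0.07, -0.0, 0.0]
contact_force: [0.7, -3.0, 0.4]
opening: 0.001
finger_force: 1.9
```

Request:
{"fn": "apply_moves", "kwargs": {
  "series": [
    [-0.0001,0.001,0,0,0,0],
    [-0.0002,0.0015,0,0,0,0],
    [-0.0002,0.0015,0,0,0,0]
  ]
}}

```text
time: 23.6
eef_pos: [0.6165, 0.0553, 0.0028]
tcp_rot: [0.998, 0.07, -0.0, 0.0]
contact_force: [0.3, -4.1, 0.3]
opening: -0.003
finger_force: 2.0
```

Request:
{"fn": "apply_moves", "kwargs": {
  "series": [
    [-0.0001,0.001,0,0,0,0],
    [-0.0001,0.001,0,0,0,0]
  ]
}}

```text
time: 23.85
eef_pos: [0.6164, 0.0562, 0.0028]
tcp_rot: [0.998, 0.07, -0.0, -0.0]
contact_force: [-0.8, -4.1, 2.0]
opening: 0.002
finger_force: 2.0
```

Request:
{"fn": "apply_moves", "kwargs": {
  "series": [
    [-0.0001,0.001,0,0,0,0],
    [-0.0001,0.001,0,0,0,0]
  ]
}}

```text
time: 24.1
eef_pos: [0.6162, 0.057, 0.0028]
tcp_rot: [0.998, 0.07, -0.0, -0.0]
contact_force: [-1.1, -4.8, 0.7]
opening: -0.002
finger_force: 2.1
```

Request:
{"fn": "apply_moves", "kwargs": {
  "series": [
    [-0.0001,0.001,0,0,0,0],
    [-0.0001,0.001,0,0,0,0]
  ]
}}

```text
time: 24.35
eef_pos: [0.6162, 0.0578, 0.0028]
tcp_rot: [0.998, 0.07, -0.0, -0.0]
contact_force: [-1.7, -3.8, 1.8]
opening: 0.0
finger_force: 2.2
```

```bash
python3 st.py; python3 pk.py i wrist
```

```text
24.35 tcp [0.6162 0.0578 0.0028] g [[-0.0593 -0.135 ]] yaw 0.0020999999999999908 F [-1.67 -3.81  1.77]
wrist pack_thin 0.67 fwd max -0.0009 [-42.4 -25.7] [50.2 83.3] 89.6
```

Request:
{"fn": "apply_moves", "kwargs": {
  "series": [
    [-0.0001,0.001,0,0,0,0],
    [-0.0001,0.001,0,0,0,0]
  ]
}}

```text
time: 24.75
eef_pos: [0.6161, 0.0585, 0.0028]
tcp_rot: [0.998, 0.07, -0.0, -0.0]
contact_force: [-1.5, -4.0, 2.4]
opening: -0.001
finger_force: 2.2
```

Request:
{"fn": "apply_moves", "kwargs": {
  "series": [
    [-0.0001,0.001,0,0,0,0],
    [-0.0001,0.001,0,0,0,0]
  ]
}}

```text
time: 25.0
eef_pos: [0.616, 0.0593, 0.0028]
tcp_rot: [0.998, 0.07, -0.0, 0.0]
contact_force: [-2.6, -4.4, 2.5]
opening: -0.001
finger_force: 2.4
```

Request:
{"fn": "apply_moves", "kwargs": {
  "series": [
    [-0.0001,0.001,0,0,0,0],
    [-0.0001,0.001,0,0,0,0]
  ]
}}

```text
time: 25.25
eef_pos: [0.616, 0.0594, 0.0028]
tcp_rot: [0.998, 0.07, -0.0, 0.001]
contact_force: [-2.5, -6.7, 1.9]
opening: 0.0
finger_force: 3.4
```

Request:
{"fn": "apply_moves", "kwargs": {
  "series": [
    [-0.0001,0.001,0,0,0,0],
    [-0.0001,0.001,0,0,0,0]
  ]
}}

```text
time: 25.5
eef_pos: [0.616, 0.0594, 0.0028]
tcp_rot: [0.998, 0.07, -0.0, 0.001]
contact_force: [-1.8, -8.3, 2.6]
opening: -0.005
finger_force: 4.3
```

Request:
{"fn": "apply_moves", "kwargs": {
  "series": [
    [0.001,-0.006,0,0,0,0],
    [0.003,-0.02,0,0,0,0],
    [0.006,-0.04,0.05,0,0,0],
    [0.006,-0.04,0.12,0,0,0],
    [0.04,-0.06,0.19,0,0,0],
    [0.08,0.02,0.25,0,0,0],
    [0.08,0.05,0.25,0,0,0],
    [0.08,0.05,0.25,0,0,0]
  ]
}}

```text
time: 26.5
eef_pos: [0.6814, 0.104, 0.2049]
tcp_rot: [0.997, 0.072, 0.002, -0.001]
contact_force: [-0.1, 0.2, -0.7]
opening: -0.0
finger_force: 0.0
```

```bash
python3 st.py; python3 pk.py k wrist top
python3 - <<'E'
import cv2
a=cv2.imread('pics/kwrist.png')[40:300,60:420];cv2.imwrite('pics/kc.png',cv2.resize(a,None,fx=2.2,fy=2.2,interpolation=2))
E
```

```text
26.5 tcp [0.6814 0.104  0.2049] g [[ 0.0116 -0.0982]] yaw 0.005599999999999994 F [-0.05  0.22 -0.74]
wrist pack_thin 0.7 fwd max -0.0032 [-43.6 -26.3] [80.7 53.4] 0.2
wrist pack_thick 0.95 fwd max 0.001 [-41.4 -81.9] [84.6 55.5] 0.3
wrist pack_thick 0.72 fwd max -0.2036 [-231.5  -97.4] [55.8 14.9] 0.4
wrist pack_thick 0.61 fwd max -0.0753 [-127.9 -401.1] [84.8 85.8] 26.8
top pack_thick 0.96 fwd max -0.2311 [-265.5 -254.6] [58.2 87.6] 12.6
top pack_thick 0.74 fwd max -0.2206 [-266.7 -126.5] [83.7 54.4] 22.9
top pack_thick 0.64 fwd max -0.0959 [-138.4 -418.6] [55.8 90.8] 28.7
```

View pics/kc.png

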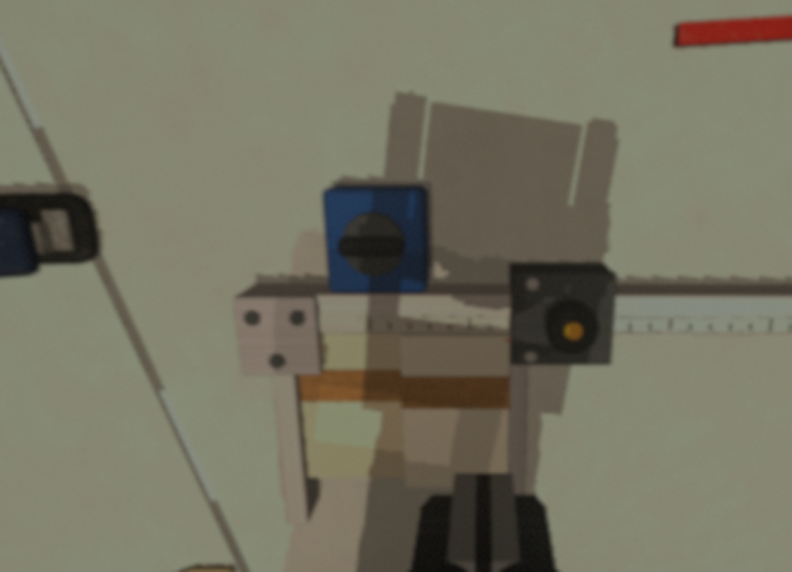

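The crop shows both packs closed up with no visible gap: fence at x≈300, packs at 303–510, blade at 512–530. Their ends are at the bar (row about 333), and the gripper is clear of everything. I'm handing in.

```bash
python3 -c "
from plant import ctrl
print(ctrl.sign_off())"
```

```text
the job is handed in; nothing more can be done
None
```

I handed the job in at about 27 s: by the last wrist view both packs are square and flush against the back bar, the lay is closed onto them against the fence, and the gripper is clear; the verdict wasn't shown.

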